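# Shut the vacuum valve in the capsule bench's valve box

## Robot

A 6-joint arm with a two-finger parallel gripper is mounted at the origin on the work surface. World frame = base frame: x ahead of the robot, y to its left, z up, the work surface at z = 0. Lengths are in m, angles in rad, forces in N, time in s.
With the tool pointing down it reaches from about 0.425 to 0.95 m from the base axis. Payload 3.5 kg.
Tool frame: the origin (TCP) lies midway between the tips of the shut fingers; the grasp point (between the pads) lies 19 mm behind it; z points along the fingers, y is the line along which they close (so a half turn about z gives the same grasp; the last joint's range is limited). The gripper opens to 85 mm and grips with 20 to 120 N. Pads are 22 mm wide; open, the fingers measure 114 mm over their backs; the gripper's body (76 mm by 85 mm) begins 54 mm behind the grasp point. The pads swing forward as they close: fully open they stand 13 mm farther back than shut.
Start: joints at [1.007, 0.286, 1.577, -0, 1.279, -0.15], TCP at [0.271, 0.618, 0.231] pointing down, gripper open.
Joint ranges: [-2.77, 2.77], [-0.9, 2.22], [0.21, 2.48], [-1.53, 4.67], [0.24, 2.81], [-2.84, 2.84]. Speed limits (rad/s): [2.79, 2.79, 3.14, 3.14, 3.14, 3.14].

## Interface

Orientations are given as a unit quaternion [x, y, z, w].
In Python, from plant import get_state, read_camera, ctrl gives the robot as it stands.
- The arm moves only by the shell command python3 -m crank 'ROWS' [FORCE]. ROWS is JSON, a list of rows, each a list of 3 entries, a list of its own where there are three numbers: the shift along the tool's x, y, z in mm, then the turn about the tool's z in degrees, then the closure in counts, from 0 (fully open) to 255 (shut). In form: [[[tx, ty, tz], yaw, claw], ...]. A call has 1 to 10 rows; each row is the pose to reach, as a shift and turn from the pose commanded when the call began, along the tool's axes at that moment; what a row does not reach only later rows make up. A row lasts 1/10 s, in which the tool goes at most 50 mm and 8.59 degrees, less where a joint would pass 70% of its speed; a pose out of reach is approached as far as the arm can. A call with a gripper value outside its range is refused whole. The fingers move at their own pace and stop on an object; FORCE is the grip in N (left out, the last holds). Time passes only in rows, so rows that repeat a pose let the fingers close. It gives the time, the measured TCP pose, the force, the opening and the grip force at its end, in the units of the state.
- get_state(): the state, without advancing time (a new reading comes with each control period).
- read_camera(name): name is "scene" or "side" or "wrist"; returns a dict with "frame" (480x640x3 uint8, blue, green, red), "range_z" (480x640 float32, m along the optical axis (not along the pixel's ray), 0 where there is no reading), "vfov" (degrees; the focal length in pixels is half the picture's height over the tangent of half this angle, whatever the lens; pixels are square), "cx", "cy" (the principal point, pixels), "origin" and "orientation" of the camera in the world. Camera axes: x right, y down, z forward; pixel columns grow to the right and rows downward; lengths in m; the calibration is good to about 2 mm. The wrist camera is an equidistant fisheye: a pixel r from the principal point sees the ray r / f radians off the axis. A picture is of the moment at which its call begins.
- ctrl.sign_off(): hands the job in; it is judged then, once.
The state is a dict: "time": time; "qpos": joint angles; "dq": joint speeds; "joint_efforts": joint torques, N m; "eef_pos": TCP position; "tcp_rot": TCP orientation; "contact_force": force on the tool from outside, world axes, zero at the start; "wrist_torque": the same for the moment, N m; "opening": opening from 0.0 (shut) to 1.0 (fully open); "finger_force": force on a finger pad.
Only numpy, scipy, OpenCV 4.12 (cv2) and the standard library are available. Lean on these libraries where they do the work, as an engineer would, in place of code of your own. Each camera call takes 0.05 s, during which the arm holds its last target. There are 200 camera calls.

## Task

The capsule filler is to be cleaned, so shut off its vacuum at the valve box on the bench: push the box's grey cover along its guides all the way to the other end, then push the red lever underneath clockwise (seen from above) through to its stop, so that it lies across its pipe. Only push with the fingertips: the cover stays in its guides and is not lifted, and the blue lever and the jar, beaker and scraper around the box are left where they are.

Things in the scene. Friction and masses are not known exactly. Their poses are not given: they have to be found in the camera images.
- valve_box: fixed grey metal box, 188 (its x) x 500 (its y) x 75 mm high, origin at the centre of its underside, turned up to 0.3 rad. Its -y half (robot's right) is an open valve bay, see bay; its +y half a closed deck level with the rim at 75 mm. Guide lips 8 mm thick stand round the rim's outer edge, up to 85 mm; the cover slides between them along the box's y
- bay (a point): middle of the valve bay's floor (5 mm above the bench, box y = -120 mm), axes as the box's. The bay's clear inside reaches 72 mm either way in x and 115 mm either way in y. The two valves sit at x = 25 mm, y = -55 and 42 mm from here, red and blue in either order
- cover: loose grey plate, 168 (x) x 240 (y) x 6 mm, about 0.45 kg, lying on the box's rim (underside at 75 mm) between the lips, 2 mm play a side; origin at the centre of its underside, axes as the box's. It starts over the bay, at box y -118 to -105 mm; at the end stop over the deck it is at y = +122 mm. A few newtons slide it
- cover_rib (a point): middle of the top of the cover's black rib handle, which stands upright across the cover's centre: 60 mm long (box x), 12 mm thick (box y), top 28 mm above the cover plate's top face and 109 mm above the bench. Its flat side towards the box's -y is the one to push
- red_lever (a joint): angle of the red lever about its upright pivot, rad: 0 = open, along its pipe, pointing to the box's -x (towards the robot); it grows clockwise seen from above; 1.57 = shut, at the stop, pointing to the box's +y. Starts between 0 and 0.4. About 3 N at 42 mm from the pivot turns it; it stays where it is left
- red_pivot (a point): the red valve's pivot axis, at the level of the lever's top, 62 mm above the bench. Lever: a flat red bar 16 mm wide, 12 mm thick (50 to 62 mm above the bench), from a round steel hub 22 mm across out to 58 mm from the axis. Below it lie only the valve's pipe along box x and brass body, top 37 mm above the bench
- red_tip (a point): outer end of the red lever, on its top face, 58 mm from the pivot axis; the axes turn with the lever
- blue_pivot (a point): pivot axis of the blue lever, as red_pivot; same size and shape in blue
- blue_tip (a point): outer end of the blue lever, on its top face, 58 mm from its pivot axis. It starts within 0.3 rad of pointing to the box's -x and is to stay there
- jar_mid (a point): centre of an amber glass jar, 56 mm across and 85 mm high, standing beyond the box's far (+x) side; loose, leave alone
- beaker_mid (a point): centre of a white ceramic beaker, 64 mm across and 70 mm high, standing beyond the box's far (+x) side; loose, leave alone
- scraper_mid (a point): centre of a green plastic powder scraper, a flat plate 70 x 100 x 6 mm lying on the bench beside the box's +y end; loose, leave alone

How it is judged:
On the way, in this order (a step that is already met when the one before it is completed fails the run):
1. the cover is pushed over to the deck end, baring the valve bay (y of cover in the frame of valve_box above 0.1 m), for 0.2 s.
2. the red lever is pushed shut (value of joint red_lever above 1.42 rad), for 0.2 s.
At the end, for the whole second after the job is handed in: The cover lies flat and at rest in its guides within 22 mm of the deck-end stop; the red lever is within 0.15 rad of its shut stop; the blue lever's tip is within 12 mm, and jar, beaker and scraper within 20 mm, of where they were (y of cover in the frame of valve_box above 0.1 m and z of cover in the frame of valve_box below 0.08 m and angle between cover's own z axis and vertical below 0.05 rad and linear speed of cover below 0.01 m/s and value of joint red_lever above 1.42 rad and distance of blue_tip from where it was at the start of the episode below 0.012 m and distance of each of jar_mid, beaker_mid, scraper_mid from where it was at the start of the episode below 0.02 m); the robot touches nothing.
It fails at once if the cover is lifted or tipped out of its guides (12 mm or 0.1 rad) (z of cover in the frame of valve_box above 0.087 m or angle between cover's own z axis and vertical above 0.1 rad).
It fails at once if the blue lever is moved (12 mm at its tip) (distance of blue_tip from where it was at the start of the episode above 0.012 m).
It fails at once if the jar, beaker or scraper is lifted, knocked or shifted by 20 mm (distance of any of jar_mid, beaker_mid, scraper_mid from where it was at the start of the episode above 0.02 m).
It also fails if it takes over 54 s, if anything falls off the work surface, if the arm or the gripper's body presses on something with over 40 N, if the wrist force passes 120 N, or if a joint passes its speed limit or range.

## Working session

There is one attempt and no reset: what is moved stays moved. The work goes in short steps, Python scripts to look and compute and a shell command to move; the robot and the scene stay as the last step left them, time stands still between calls to the robot, and variables do not carry over. Pictures are saved under pics/ and viewed, at most 10 in all, crops included, and the job is handed in when it is done.

```bash
mkdir -p pics; cat > h.py <<'E'
import numpy as np,cv2
from scipy.spatial.transform import Rotation as R
from plant import get_state, read_camera, ctrl
def cloud(c):
    h,w=c["range_z"].shape; f=h/2/np.tan(np.radians(c["vfov"])/2)
    u,v=np.meshgrid(np.arange(w),np.arange(h)); z=c["range_z"]
    P=np.stack([(u-c["cx"])/f*z,(v-c["cy"])/f*z,z],-1)
    return P@R.from_quat(c["orientation"]).as_matrix().T+np.array(c["origin"])
E
python3 - <<'E'
from h import *
s=get_state(); print(s)
for n in ["scene","side"]:
    c=read_camera(n); cv2.imwrite(f"pics/{n}0.png",c["frame"]); np.save(n+"0.npy",cloud(c)); print(n,c["origin"],c["orientation"],c["vfov"])
E
```

```text
{'time': 0.0, 'qpos': array([ 1.00699202e+00,  2.87148111e-01,  1.57819556e+00, -1.99772328e-05,
        1.27861043e+00, -1.49975363e-01]), 'dq': array([ 1.44078946e-04, -8.64653353e-04,  8.45221760e-04,  3.14534701e-04,
        2.46424489e-05,  6.71408540e-04]), 'joint_efforts': array([ 1.03078426e-04, -4.05983448e+01, -2.92618918e+01, -1.19427878e-04,
        5.82071269e-03,  7.63003015e-06]), 'eef_pos': array([0.2710307 , 0.61746741, 0.22994885]), 'tcp_rot': array([ 2.05438199e-01,  9.78669378e-01, -1.10966174e-03, -4.03539346e-04]), 'contact_force': array([ 0.33725286,  0.25150594, -0.30525638]), 'wrist_torque': array([ 0.01250672,  0.01635314, -0.01134622]), 'finger_force': 0.0, 'opening': 0.9999692315895954}
scene [1.18060991 0.38680533 0.78443995] [ 0.48354086  0.79530524 -0.31525171 -0.18518682] 46.43897316871469
side [ 0.40791274 -0.44652384  0.73790497] [ 0.90686734 -0.18858696  0.07120827 -0.37007561] 53.076313105476814
```

View pics/scene0.png

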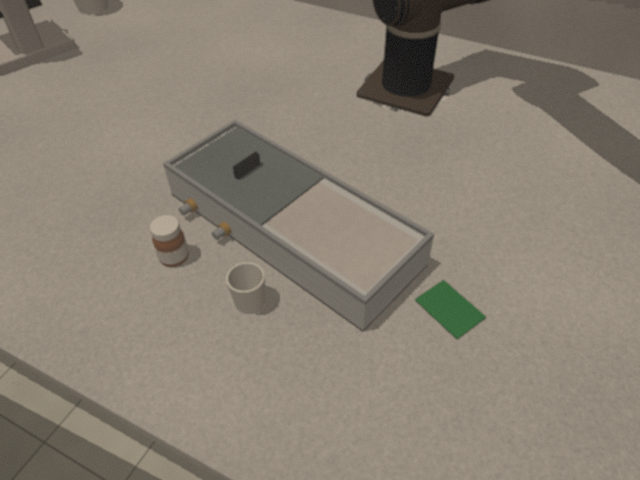

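View pics/side0.png

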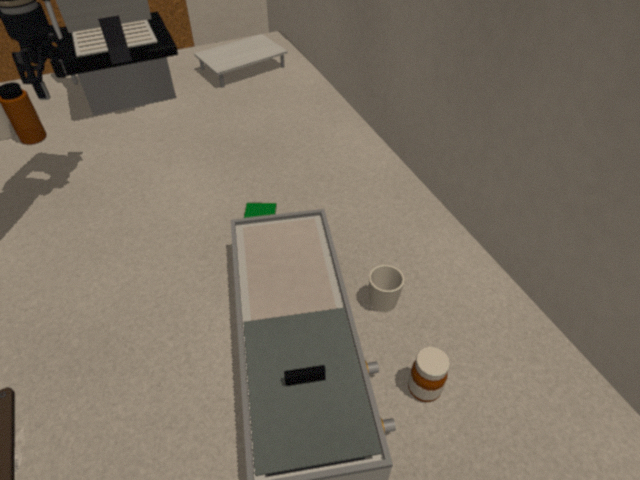

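The scene view shows the cover over the -y half with its rib near (246,165). The jar and beaker are on the far side, and the scraper is at (450,308). The side view shows the same, with the rib at (305,375).

```bash
cat > box.py <<'E'
from h import *
from scipy.optimize import minimize
for n in ["scene","side"]:
    P=np.load(n+"0.npy"); I=cv2.imread(f"pics/{n}0.png").astype(int)
    m=(P[...,2]>0.07)&(P[...,2]<0.092)&(P[...,0]>0.3)&(P[...,0]<0.9)&(abs(P[...,1])<0.45)
    k,l,st,_=cv2.connectedComponentsWithStats(m.astype(np.uint8)); j=1+np.argmax(st[1:,4])
    q=P[l==j]; r=cv2.minAreaRect(q[:,:2].astype(np.float32)); print(n,r, "zmed",np.median(q[:,2]))
    rb=P[(P[...,2]>0.1)&(P[...,2]<0.125)&(I.max(-1)<50)&(P[...,0]>0.3)&(P[...,0]<0.9)&(abs(P[...,1])<0.4)]
    print("rib",len(rb),cv2.minAreaRect(rb[:,:2].astype(np.float32)),rb[:,2].max())
    # deck vs cover: z profile
    b=cv2.boxPoints(r); print(b.round(4).tolist())
E
python3 box.py
```

```text
scene ((0.5537881851196289, -0.017341703176498413), (0.5052891373634338, 0.19284625351428986), 76.1529312133789) zmed 0.07936100410475588
rib 134 ((0.5296065211296082, -0.12091410905122757), (0.009695968590676785, 0.05872828885912895), 75.67069244384766) 0.11191314268707375
[[0.39969998598098755, -0.23960000276565552], [0.586899995803833, -0.2856999933719635], [0.7078999876976013, 0.20489999651908875], [0.5206000208854675, 0.25099998712539673]]
side ((0.5554266571998596, -0.012694567441940308), (0.5040149092674255, 0.18850524723529816), 76.02848052978516) zmed 0.0802953322042066
rib 406 ((0.5274790525436401, -0.12345743179321289), (0.013683228753507137, 0.05859772488474846), 77.03517150878906) 0.11108984545986889
[[0.40310001373291016, -0.2345000058412552], [0.5860000252723694, -0.2800000011920929], [0.7077000141143799, 0.20909999310970306], [0.5248000025749207, 0.25459998846054077]]
```

```bash
cat >> h.py <<'E'
C=np.array([0.5545,-0.015]); TH=np.radians(76.1-90); YA=np.array([-np.sin(TH),np.cos(TH)]); XA=np.array([np.cos(TH),np.sin(TH)])
def b2w(x,y,z): return np.r_[C+x*XA+y*YA,z]
def go(*T):
    s=get_state(); r=R.from_quat(s["tcp_rot"]).as_matrix(); p=s["eef_pos"]; d=p[:2]-C
    ty=np.degrees(np.arctan2(r[1,1],r[0,1])); print("t",s["time"],"box xyz",(d@XA*1e3).round(1),(d@YA*1e3).round(1),(p[2]*1e3).round(1),"yaw->align",round(ty-np.degrees(TH)-90,2),"F",s["contact_force"].round(1))
    for t in T: print(((t-p)@r*1e3).round(0))
E
python3 -c "
from h import *
go(np.array([.45,.25,.23]),b2w(0,-.15,.2),b2w(0,-.15,.13),b2w(0,-.15,.09))"
```

```text
t 0.1 box xyz -427.1 545.9 230.0 yaw->align -9.81 F [ 0.3 -0.7 -0.1]
[-312. -265.    1.]
[-539. -613.   31.]
[-539. -613.  101.]
[-539. -613.  141.]
```

```bash
python3 -m crank '[[[-312,-265,0],-9.8,255],[[-312,-265,0],-9.8,255],[[-312,-265,0],-9.8,255],[[-312,-265,0],-9.8,255],[[-312,-265,0],-9.8,255],[[-312,-265,0],-9.8,255],[[-312,-265,0],-9.8,255],[[-312,-265,0],-9.8,255],[[-312,-265,0],-9.8,255],[[-312,-265,0],-9.8,255]]' 40
python3 -c "
from h import *
go(b2w(0,-.15,.2),b2w(0,-.15,.14))"
```

```text
time: 1.1
eef_pos: [0.4509, 0.2486, 0.231]
tcp_rot: [0.123, 0.992, 0.0, -0.0]
contact_force: [-0.1, 0.8, -0.3]
opening: 0.002
finger_force: 0.0
t 1.1 box xyz -163.9 231.0 231.0 yaw->align -0.22 F [-0.1  0.8 -0.3]
[-165. -380.   31.]
[-165. -380.   91.]
```

```bash
python3 -m crank '[[[-165,-380,30],0,255],[[-165,-380,30],0,255],[[-165,-380,30],0,255],[[-165,-380,30],0,255],[[-165,-380,30],0,255],[[-165,-380,30],0,255],[[-165,-380,30],0,255],[[-165,-380,30],0,255],[[-165,-380,30],0,255],[[-165,-380,90],0,255]]'
python3 - <<'E'
from h import *
go(b2w(0,-.15,.09))
c=read_camera("side"); cv2.imwrite("pics/side1.png",c["frame"])
E
```

```text
time: 2.1
eef_pos: [0.5253, -0.1618, 0.1582]
tcp_rot: [0.122, 0.993, -0.003, 0.008]
contact_force: [0.6, -0.6, -0.1]
opening: -0.003
finger_force: 0.0
t 2.1 box xyz 6.9 -149.6 158.2 yaw->align -0.09 F [ 0.6 -0.6 -0.1]
[ 8. -0. 68.]
```

View pics/side1.png

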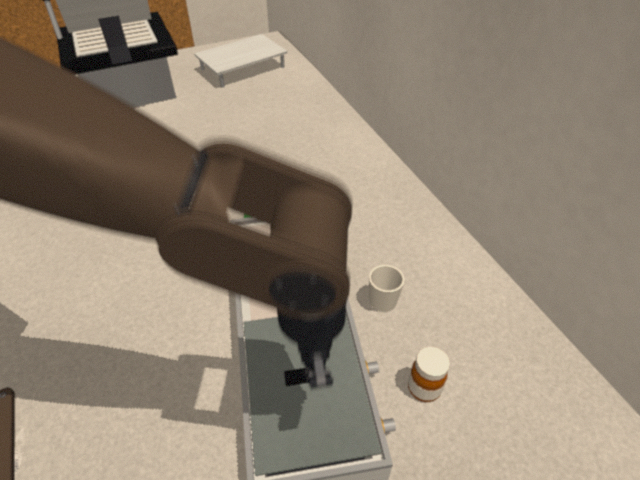

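The shut fingertips hang near (322,378), just on the -y side of the rib at (297,377). I'll go down and check the position once it settles.

```bash
python3 -m crank '[[[0,0,15],0,255],[[0,0,30],0,255],[[0,0,45],0,255],[[0,0,51],0,255],[[0,0,51],0,255],[[0,0,51],0,255]]'
python3 - <<'E'
from h import *
go(b2w(0,-.135,.09),b2w(0,.105,.09))
E
```

```text
time: 2.75
eef_pos: [0.5198, -0.1586, 0.101]
tcp_rot: [0.121, 0.993, -0.0, 0.001]
contact_force: [-0.5, -0.5, 0.8]
opening: 0.0
finger_force: 0.0
t 2.75 box xyz 0.8 -147.8 101.0 yaw->align 0.0 F [-0.5 -0.5  0.8]
[ 1. 13. 11.]
[  1. 253.  11.]
```

```bash
python3 -m crank '[[[0,0,11],0,255],[[0,0,11],0,255],[[0,8,11],0,255],[[0,16,11],0,255],[[0,24,11],0,255],[[0,34,11],0,255],[[0,46,11],0,255],[[0,58,11],0,255],[[0,70,11],0,255],[[0,82,11],0,255]]'
python3 - <<'E'
from h import *
go(b2w(0,.105,.09))
c=read_camera("side"); cv2.imwrite("pics/side2.png",c["frame"])
E
```

```text
time: 3.75
eef_pos: [0.5393, -0.078, 0.0895]
tcp_rot: [0.121, 0.993, -0.0, 0.0]
contact_force: [-0.7, -3.1, 0.4]
opening: 0.001
finger_force: 1.6
t 3.75 box xyz 0.4 -64.8 89.5 yaw->align 0.01 F [-0.7 -3.1  0.4]
[  0. 170.  -1.]
```

View pics/side2.png

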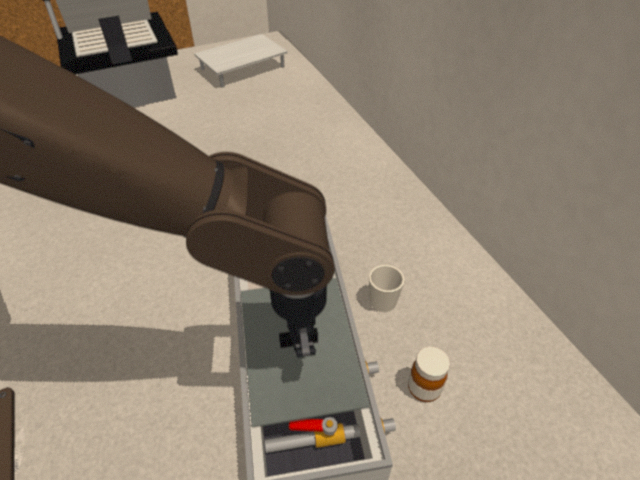

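The cover is sliding with about 3 N of push, and its near edge is now at row 410. The red lever, at (310,425) with its pivot at (329,425), is the -y valve.

```bash
python3 -m crank '[[[0,12,0],0,255],[[0,26,0],0,255],[[0,40,0],0,255],[[0,54,0],0,255],[[0,68,0],0,255],[[0,82,0],0,255],[[0,96,0],0,255],[[0,110,0],0,255],[[0,124,0],0,255],[[0,136,0],0,255]]'
python3 - <<'E'
from h import *
go(b2w(0,.107,.09))
E
```

```text
time: 4.8
eef_pos: [0.5719, 0.0543, 0.0893]
tcp_rot: [0.121, 0.993, -0.0, -0.0]
contact_force: [-1.0, -4.1, 1.4]
opening: -0.001
finger_force: 1.7
t 4.8 box xyz 0.3 71.4 89.3 yaw->align 0.01 F [-1.  -4.1  1.4]
[ 0. 36. -1.]
```

```bash
python3 -m crank '[[[0,8,0],0,255],[[0,16,0],0,255],[[0,22,0],0,255],[[0,27,0],0,255],[[0,31,0],0,255],[[0,33,0],0,255],[[0,33,0],0,255]]'
python3 - <<'E'
from h import *
go(b2w(0,.107,.09))
E
```

```text
time: 5.5
eef_pos: [0.5795, 0.0849, 0.0893]
tcp_rot: [0.121, 0.993, -0.0, -0.0]
contact_force: [-0.5, -3.9, 0.6]
opening: -0.003
finger_force: 2.0
t 5.5 box xyz 0.3 103.0 89.3 yaw->align 0.0 F [-0.5 -3.9  0.6]
[ 0.  4. -1.]
```

```bash
python3 -m crank '[[[0,2,0],0,255],[[0,4,0],0,255],[[0,4,0],0,255]]'; python3 -m crank '[[[0,-6,0],0,255],[[0,-20,0],0,255],[[0,-20,-40],0,255],[[0,-20,-80],0,255],[[0,-20,-120],0,255],[[40,10,-150],0,255],[[80,30,-150],0,255],[[80,30,-150],0,255],[[80,30,-150],0,255]]'
python3 - <<'E'
from h import *
go()
c=read_camera("side"); cv2.imwrite("pics/side3.png",c["frame"]); P=cloud(c); np.save("side3.npy",P)
I=c["frame"].astype(int)
B=np.stack([(P[...,:2]-C)@XA,(P[...,:2]-C)@YA,P[...,2]],-1)*1e3
for n,m in dict(red=(I[...,2]>120)&(I[...,1]<60),blue=(I[...,0]>90)&(I[...,2]<60)).items():
    m&=(abs(B[...,0])<90)&(abs(B[...,1])<250)
    v,u=np.nonzero(m)
    if len(u)<5: print(n,len(u)); continue
    q=B[m]; t=q[q[:,2]>56]; r=cv2.minAreaRect(t[:,:2].astype(np.float32)); print(n,len(q),u.mean(),v.mean(),np.median(q[:,2]),r,cv2.boxPoints(r).round(0).tolist())
m=(I.max(-1)<60)&(B[...,2]>98)&(B[...,2]<120)&(abs(B[...,0])<60)&(abs(B[...,1])<200)
if m.sum()>5: print("rib",np.median(B[m],0),m.sum(),cv2.minAreaRect(B[m][:,:2].astype(np.float32)))
E
```

```text
time: 5.8
eef_pos: [0.5792, 0.0854, 0.0894]
tcp_rot: [0.12, 0.993, -0.004, -0.002]
contact_force: [-6.7, -14.8, 5.5]
opening: -0.001
finger_force: 7.7
time: 6.7
eef_pos: [0.5095, 0.1382, 0.2395]
tcp_rot: [0.12, 0.993, 0.001, 0.001]
contact_force: [-0.0, -0.7, 0.1]
opening: -0.003
finger_force: 0.0
t 6.7 box xyz -80.5 137.9 239.5 yaw->align 0.1 F [-0.  -0.7  0.1]
red 356 305.7387640449438 423.74719101123594 61.58391595023988 ((-7.632650375366211, -166.69711303710938), (16.33186149597168, 46.66851806640625), 76.37018585205078) [[-32.0, -169.0], [13.0, -180.0], [17.0, -164.0], [-28.0, -153.0]]
blue 323 295.9597523219814 366.79256965944273 61.15464835546558 ((-8.589925765991211, -74.6045150756836), (16.92699432373047, 48.17727279663086), 85.44960021972656) [[-33.0, -81.0], [15.0, -85.0], [16.0, -68.0], [-32.0, -64.0]]
rib [ -0.88797198 118.51746303 107.92196577] 289 ((-1.0793399810791016, 121.51951599121094), (58.608402252197266, 14.64704418182373), 1.744036078453064)
```

View pics/side3.png

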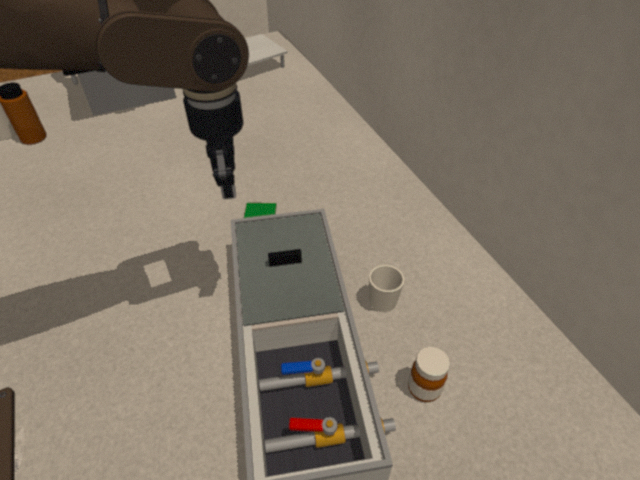

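The cover is against its stop: the rib is at box y of about 120 mm, and the push rose to 15 N. The red lever is at about 0.24 rad with its pivot at box (25,-175). The blue lever at (297,367) is well clear. Next I'll go above the -y side of the red lever.

```bash
python3 -m crank '[[[-10,-45,0],0,255],[[-20,-95,0],0,255],[[-30,-145,0],0,255],[[-40,-195,0],0,255],[[-53,-240,0],0,255],[[-53,-285,0],0,255],[[-53,-320,0],0,255],[[-53,-343,0],0,255],[[-53,-343,40],0,255],[[-53,-343,80],0,255]]'
python3 -m crank '[[[0,0,30],0,255],[[0,0,30],0,255],[[0,0,30],0,255]]'
python3 - <<'E'
from h import *
go(b2w(-.027,-.207,.048))
E
```

```text
time: 7.75
eef_pos: [0.4799, -0.2115, 0.1593]
tcp_rot: [0.123, 0.992, -0.001, 0.002]
contact_force: [-0.0, 0.1, -1.1]
opening: -0.002
finger_force: 0.0
time: 8.05
eef_pos: [0.4791, -0.2092, 0.129]
tcp_rot: [0.122, 0.993, 0.0, -0.001]
contact_force: [1.6, -0.2, 0.4]
opening: -0.0
finger_force: 0.0
t 8.05 box xyz -26.6 -206.6 129.0 yaw->align -0.08 F [ 1.6 -0.2  0.4]
[ 0. -0. 81.]
```

```bash
python3 -m crank '[[[0,0,20],0,255],[[0,0,40],0,255],[[0,0,60],0,255],[[0,0,75],0,255],[[0,0,81],0,255],[[0,0,81],0,255]]'
python3 - <<'E'
from h import *
go(b2w(-.0267,-.1878,.048))
c=read_camera("side"); cv2.imwrite("pics/side4.png",cv2.resize(c["frame"][300:480,180:460],None,fx=2.5,fy=2.5))
E
```

```text
time: 8.65
eef_pos: [0.4794, -0.2087, 0.0485]
tcp_rot: [0.121, 0.993, -0.0, 0.0]
contact_force: [-0.2, -0.1, -0.1]
opening: 0.0
finger_force: 0.0
t 8.65 box xyz -26.4 -206.0 48.5 yaw->align -0.01 F [-0.2 -0.1 -0.1]
[ 0. 18.  1.]
```

View pics/side4.png

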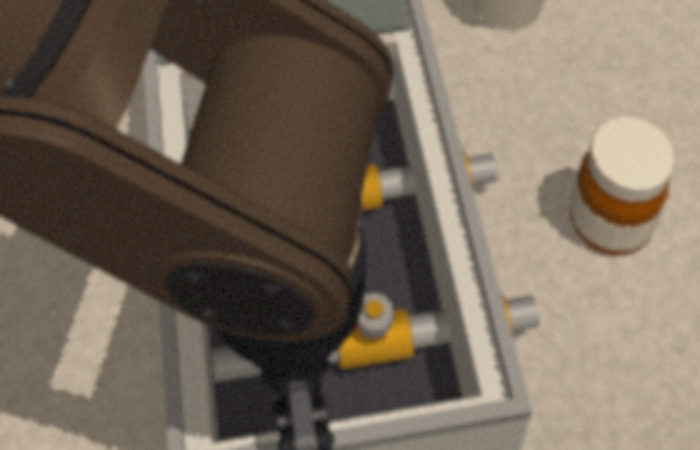

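The fingertips are in the bay on the -y side, clear of the walls, with no force on them. The arm hides the lever from here. I'll push along the arc.

```bash
python3 -m crank '[[[0,9,0],0,255],[[0,18,0],0,255],[[-1,25,0],0,255],[[-3,32,0],0,255],[[-6,38,0],0,255],[[-9,43,0],0,255],[[-14,48,0],0,255],[[-18,51,0],0,255],[[-22,53,0],0,255],[[-26,55,0],0,255]]'
python3 - <<'E'
from h import *
go(b2w(.009,-.1495,.048))
E
```

```text
time: 9.7
eef_pos: [0.5167, -0.1599, 0.0474]
tcp_rot: [0.121, 0.993, 0.001, -0.002]
contact_force: [-6.0, 1.6, 2.0]
opening: 0.0
finger_force: 2.5
t 9.7 box xyz -1.9 -149.7 47.4 yaw->align -0.02 F [-6.   1.6  2. ]
[-11.   0.  -1.]
```

```bash
python3 -m crank '[[[-3,0,0],0,255],[[-6,1,0],0,255],[[-8,1,0],0,255],[[-9,1,0],0,255],[[-9,1,0],0,255]]'
python3 - <<'E'
from h import *
go()
E
```

```text
time: 10.2
eef_pos: [0.5239, -0.16, 0.0471]
tcp_rot: [0.121, 0.993, 0.002, -0.005]
contact_force: [-9.9, 4.1, 7.0]
opening: 0.001
finger_force: 5.2
t 10.2 box xyz 5.1 -148.1 47.1 yaw->align -0.01 F [-9.9  4.1  7. ]
```

```bash
python3 -m crank '[[[-2,0,0],0,255],[[-4,0,0],0,255],[[-4,0,0],0,255]]'
python3 -c "
from h import *
go()"
```

```text
time: 10.5
eef_pos: [0.524, -0.16, 0.0469]
tcp_rot: [0.12, 0.993, 0.003, -0.01]
contact_force: [-21.1, 5.9, 16.2]
opening: -0.0
finger_force: 11.0
t 10.5 box xyz 5.3 -148.1 46.9 yaw->align 0.06 F [-21.1   5.9  16.2]
```

The finger stops at x = 5.3 mm while the force rises, so the lever is at its stop. I'll back off towards -x, lift and check.

```bash
python3 -m crank '[[[10,0,0],0,255],[[20,-5,0],0,255],[[20,-5,0],0,255],[[20,-5,-40],0,255],[[20,-5,-85],0,255],[[20,-5,-130],0,255],[[20,-5,-180],0,255]]'; python3 -m crank '[[[45,15,0],0,255],[[90,60,0],0,255],[[110,110,0],0,255],[[110,160,0],0,255],[[110,210,0],0,255],[[110,260,0],0,255],[[110,260,0],0,255],[[110,260,0],0,255]]'
python3 - <<'E'
from h import *
go()
c=read_camera("side"); cv2.imwrite("pics/side5.png",c["frame"]); P=cloud(c)
I=c["frame"].astype(int)
B=np.stack([(P[...,:2]-C)@XA,(P[...,:2]-C)@YA,P[...,2]],-1)*1e3
for n,m in dict(red=(I[...,2]>120)&(I[...,1]<60),blue=(I[...,0]>90)&(I[...,2]<60)).items():
    m&=(abs(B[...,0])<90)&(abs(B[...,1])<250)
    q=B[m]; t=q[q[:,2]>56]; r=cv2.minAreaRect(t[:,:2].astype(np.float32)); print(n,len(q),r)
E
```

```text
time: 11.2
eef_pos: [0.51, -0.1634, 0.2296]
tcp_rot: [0.121, 0.993, 0.0, 0.0]
contact_force: [-0.1, -1.5, -0.3]
opening: -0.002
finger_force: 0.0
time: 12.0
eef_pos: [0.4663, 0.1175, 0.2286]
tcp_rot: [0.119, 0.993, 0.0, 0.001]
contact_force: [0.7, -0.1, -0.2]
opening: 0.002
finger_force: 0.0
t 12.0 box xyz -117.5 107.5 228.6 yaw->align 0.21 F [ 0.7 -0.1 -0.2]
red 297 ((25.17719078063965, -139.68801879882812), (46.37259292602539, 15.011489868164062), 89.84552001953125)
blue 330 ((-8.63718032836914, -75.07281494140625), (16.496891021728516, 48.16936111450195), 85.83016204833984)
```

View pics/side5.png

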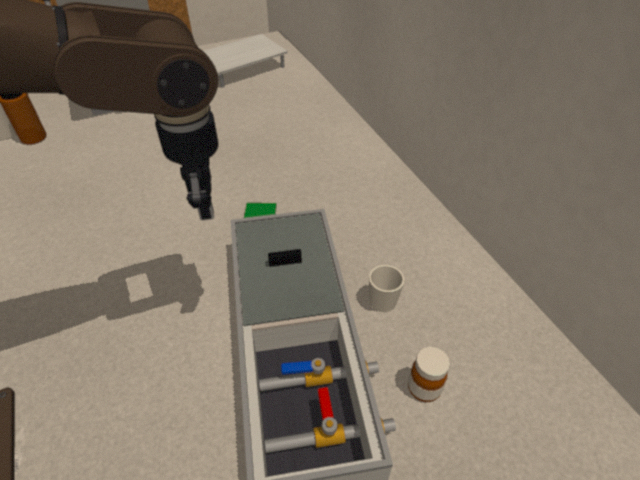

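The red lever at (325,405) lies across its pipe at about 1.57 rad. The blue lever, jar, beaker and scraper haven't moved, the cover is at the deck end, and the arm is clear.

```bash
python3 -c "
from plant import ctrl
print(ctrl.sign_off())"
```

```text
the job is handed in; nothing more can be done
None
```

The job is handed in, with no verdict shown: in the last camera view the cover was at the deck-end stop, the red lever was shut across its pipe at about 1.57 rad, and the blue lever, jar, beaker and scraper had not moved.

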